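# Fork tools back into the foam insert

## Robot

A 6-joint arm with a two-finger parallel gripper is mounted at the origin on the work surface. World frame = base frame: x ahead of the robot, y to its left, z up, the work surface at z = 0. Lengths are in m, angles in rad, forces in N, time in s.
With the tool pointing down it reaches from about 0.375 to 0.975 m from the base axis. Payload 3.8 kg.
Tool frame: the origin (TCP) lies where the fingers leave the gripper's body, on its centre line; the fingertips stand 64 mm ahead of it and the grasp point (between the pads) lies 45 mm ahead of it; z points along the fingers, y is the line along which they close (so a half turn about z gives the same grasp; the last joint's range is limited). The gripper opens to 88 mm and grips with 3 to 60 N. Pads are 18 mm wide; open, the fingers measure 123 mm over their backs; the gripper's body (75 mm by 187 mm) begins 45 mm behind the grasp point.
Start: joints at [-1.284, 0.264, 1.604, -0, 1.274, -0.037], TCP at [0.215, -0.64, 0.303] pointing down, gripper open.
Joint ranges: [-2.63, 2.63], [-0.94, 2.18], [0.31, 2.57], [-1.31, 4.45], [0, 2.66], [-2.55, 2.55]. Speed limits (rad/s): [2.57, 2.57, 3.14, 3.14, 3.14, 3.14].

## Interface

Orientations are given as a unit quaternion [x, y, z, w].
In Python, from plant import ctrl, vision gives the robot as it stands. The module is installed in compiled form; this text tells all that it offers.
- The arm moves only by the tool move_arm, never from a script. Its argument "increments" is one flat list of numbers, 7 for each row, row after row: the shift along the tool's x, y, z in mm, then the turn, a rotation vector about the tool's x, y, z in degrees, then the finger opening in mm, from 0 to 88.1. A call has 1 to 8 rows; each row shifts and turns the commanded pose from where the row before left it, along the tool's axes as they then stand; what a row does not reach is not made up. A row lasts 1/10 s, in which the tool goes at most 50 mm and 8.59 degrees, less where a joint would pass 70% of its speed; a pose out of reach is approached as far as the arm can. A call with a gripper value outside its range is refused whole. The fingers move at their own pace and stop on an object; "squeeze" is the grip in N (left out, the last holds). Time passes only in rows, so rows that do not move let the fingers close. It gives the time, the measured TCP pose, the force, the opening and the grip force at its end, in the units of the state.
- ctrl.read_state(): the state, without advancing time (a new reading comes with each control period).
- vision.camera(name): name is "side" or "top"; returns a dict with "img" (480x640x3 uint8, blue, green, red), "fx", "fy", "cx", "cy" (pixels), "xyz" and "orientation" of the camera in the world. Camera axes: x right, y down, z forward; pixel columns grow to the right and rows downward; lengths in m; the calibration is good to about 2 mm. A picture is of the moment at which its call begins. There is no depth.
- ctrl.close_job(): hands the job in; it is judged then, once.
Trained networks look in the newest picture that a camera, given by its name, has taken for a name from the list of things; names that differ only in an ending like _2 or _b are one class to them, and where a whole thing is asked for, a point or a joint stands for the part that bears it (a point fixed in the world has none). Each returns a list of dicts, best first, with "confidence" (0 to 1); they miss things now and then, are a little off and sometimes report something else, mostly with a low value. They report only what shows in the picture. A call takes as long as a camera call. They do not tell look-alikes from the thing itself.
- vision.trace(thing, camera): "mask" (480x640 bool, what is visible of it).
- vision.place_of(thing, camera): "point" ([x, y, z] in m, in world coordinates, good to about 4 mm: a listed point, or the origin of a listed thing).
The state is a dict: "time_s": time; "joint_pos": joint angles; "joint_vel": joint speeds; "tau": joint torques, N m; "tcp_pos": TCP position; "tcp_rot": TCP orientation; "wrist_force": force on the tool from outside, world axes, zero at the start; "wrist_torque": the same for the moment, N m; "opening": finger opening in m; "finger_force": force on a finger pad.
Only numpy, scipy, OpenCV 4.12 (cv2) and the standard library are available. Lean on these libraries where they do the work, as an engineer would, in place of code of your own. Each camera call takes 0.05 s, during which the arm holds its last target. There are 200 camera calls.

## Task

The fork service is finished: put the four loose tools (socket, seal driver, shaft clamp and spanner) back into the foam insert, each fully down and flat on the floor of the pocket cut to its outline. Set them in rather than dropping them, and leave the grease pot and the parts dish where they stand.

Things in the scene. Friction and masses are not known exactly. Their poses are not given: they have to be found in the camera images.
- socket: Top-cap socket of bright steel, a plain cylinder 36 mm across and 46 mm high, standing upright with its open hexagon end up. Origin at the centre of its underside, z up. 0.24 kg.
- seal_driver: Fork seal driver of white plastic, a hollow upright tube 58 mm high, open at both ends: the lowest 18 mm are 54 mm across, above that the body is 47 mm across (bore 34 mm). Origin at the centre of its underside, z up. 0.14 kg.
- shaft_clamp: Shaft clamp for the vise, an upright aluminium block 66 mm long (its x), 36 mm wide (its y) and 44 mm high, with a split line and three dark bores in its top. Its two halves are joined. Origin at the centre of its underside. The same either way round. 0.26 kg.
- spanner: Short open-jaw steel spanner lying flat, 112 mm long and 9 mm thick: handle 18 mm wide, jaw end 42 mm wide. Origin at mid-length on its underside (a good place to grip, across the handle); x points to the jaw, which spans x from 14 to 55 mm, the handle ends at x = -56 mm. 0.15 kg.
- socket_foam: Black foam block 140 x 92 mm with a round blue-floored pocket 50 mm across and 14 mm deep at its middle, for the socket. Origin: centre of the pocket floor, where the seated tool's origin comes; x along the long side, z up. Foam top at z = 14 mm. The four fixed blocks lie two by two, touching, in a low steel tray (rim 3 mm below the foam top) in varying order.
- driver_foam: Black foam block 140 x 92 mm with a round blue-floored pocket 68 mm across and 14 mm deep at its middle, for the seal driver. Origin: centre of the pocket floor, where the seated tool's origin comes; x along the long side, z up. Foam top at z = 14 mm.
- clamp_foam: Black foam block 140 x 92 mm with a rectangular blue-floored pocket 80 mm (x) by 50 mm (y), 14 mm deep, at its middle, for the shaft clamp. Origin: centre of the pocket floor, where the seated tool's origin comes; x along the long side, z up. Foam top at z = 14 mm.
- spanner_foam: Black foam block 140 x 92 mm with a blue-floored keyhole pocket 9 mm deep for the spanner, 7 mm larger all round; jaw part to +x. A black finger channel as deep, x -20 to 20 mm, crosses the block's whole width; open the gripper in it to 55 mm at most. Origin: centre of the pocket floor, where the seated tool's origin comes; x along the long side, z up. Foam top at z = 9 mm.
- grease_pot: Bystander: white grease pot with a grey lid, 72 mm across, 56 mm high, upright. Origin at the centre of its underside.
- parts_dish: Bystander: shallow steel dish 150 x 100 x 26 mm with brass bits in it. Origin at the centre of its underside, x along its long side.
Mind the look-alikes: they are no part of the job. Leave any pink look-alike of the clamp_foam alone.

How it is judged:
At the end, for the whole second after the job is handed in: Each of the four tools rests released in its own pocket: its origin within 12 mm horizontally and 3 mm in height of the centre of the pocket's floor, within 0.06 rad of upright (the spanner: of flat), at rest; grease pot and parts dish within 30 mm of where they stood (horizontal distance between socket and socket_foam below 0.012 m and z of socket in the frame of socket_foam between -0.003 and 0.003 m and angle between each of socket, seal_driver, shaft_clamp, spanner's own z axis and vertical below 0.06 rad and linear speed of each of socket, seal_driver, shaft_clamp, spanner below 0.02 m/s and contact force between the fingers and socket below 0.05 N and horizontal distance between seal_driver and driver_foam below 0.012 m and z of seal_driver in the frame of driver_foam between -0.003 and 0.003 m and contact force between the fingers and seal_driver below 0.05 N and horizontal distance between shaft_clamp and clamp_foam below 0.012 m and z of shaft_clamp in the frame of clamp_foam between -0.003 and 0.003 m and contact force between the fingers and shaft_clamp below 0.05 N and horizontal distance between spanner and spanner_foam below 0.012 m and z of spanner in the frame of spanner_foam between -0.003 and 0.003 m and contact force between the fingers and spanner below 0.05 N and distance of each of grease_pot, parts_dish from where it was at the start of the episode below 0.03 m); the robot touches nothing.
It fails at once if a tool is dropped into its pocket (falling free at over 0.7 m/s) ((horizontal distance between socket and socket_foam below 0.05 m and contact force between the fingers and socket below 0.05 N and linear speed of socket above 0.7 m/s) or (horizontal distance between seal_driver and driver_foam below 0.05 m and contact force between the fingers and seal_driver below 0.05 N and linear speed of seal_driver above 0.7 m/s) or (horizontal distance between shaft_clamp and clamp_foam below 0.05 m and contact force between the fingers and shaft_clamp below 0.05 N and linear speed of shaft_clamp above 0.7 m/s) or (horizontal distance between spanner and spanner_foam below 0.05 m and contact force between the fingers and spanner below 0.05 N and linear speed of spanner above 0.7 m/s)).
It fails at once if the grease pot is pushed away or tipped (distance of grease_pot from where it was at the start of the episode above 0.03 m or angle between grease_pot's own z axis and vertical above 0.3 rad).
It fails at once if the parts dish is pushed away or tipped (distance of parts_dish from where it was at the start of the episode above 0.03 m or angle between parts_dish's own z axis and vertical above 0.3 rad).
It also fails if it takes over 102 s, if anything falls off the work surface, if the arm or the gripper's body presses on something with over 40 N, if the wrist force passes 120 N, or if a joint passes its speed limit or range.

## Working session

There is one attempt and no reset: what is moved stays moved. The work goes in short steps, Python scripts to look and compute and a tool call to move; the robot and the scene stay as the last step left them, time stands still between calls to the robot, and variables do not carry over. Pictures are saved under pics/ and viewed, at most 14 in all, crops included, and the job is handed in when it is done.

Besides the shell and the picture viewer there is one more tool, called after "Call:" as name(argument=value, ...) on one line, values as JSON. move_arm: Moves the arm, as the interface text tells. Its arguments: {"type":"object","properties":{"increments":{"type":"array"},"squeeze":{"type":"number"}},"required":["increments"]}

```bash
mkdir -p pics
cat > h.py <<'E'
import numpy as np, cv2
from scipy.spatial.transform import Rotation as R
from plant import ctrl, vision
THINGS=["socket","seal_driver","shaft_clamp","spanner","socket_foam","driver_foam","clamp_foam","spanner_foam","grease_pot","parts_dish"]
def ray(c,u,v,z):
    d=R.from_quat(c["orientation"]).apply([(u-c["cx"])/c["fx"],(v-c["cy"])/c["fy"],1.])
    p=np.array(c["xyz"]); return p+d*(z-p[2])/d[2]
E
python3 - <<'E'
from h import *
for n in ("top","side"):
    c=vision.camera(n); cv2.imwrite(f"pics/{n}0.png",c["img"]); print(n,c["fx"],c["cx"],c["cy"],np.round(c["xyz"],3),np.round(c["orientation"],3))
    for t in THINGS:
        print(t,[(np.round(d["point"],3).tolist(),round(d["confidence"],2)) for d in vision.place_of(t,n)[:3]])
print(ctrl.read_state())
E
```

```text
top 509.5615360895977 318.84012208021403 243.32569809583276 [0.346 0.034 1.227] [ 0.71  -0.698  0.067 -0.064]
socket [([0.648, -0.042, -0.002], 0.72)]
seal_driver [([0.621, -0.192, -0.001], 0.65)]
shaft_clamp [([0.454, -0.064, -0.002], 0.76)]
spanner [([0.483, -0.211, 0.001], 0.73)]
socket_foam [([0.475, 0.234, 0.019], 0.98)]
driver_foam [([0.627, 0.163, 0.016], 0.92)]
clamp_foam [([0.617, 0.262, 0.017], 0.95), ([0.607, 0.436, 0.015], 0.59)]
spanner_foam [([0.487, 0.143, 0.023], 0.68)]
grease_pot [([0.491, -0.362, 0.002], 0.85)]
parts_dish [([0.712, -0.387, 0.001], 0.68), ([0.618, -0.194, 0.0], 0.25)]
side 599.7626697217512 315.3343782703859 225.8515333647299 [ 0.444 -0.94   0.761] [ 0.892 -0.057  0.041 -0.447]
socket [([0.65, -0.043, 0.0], 0.63)]
seal_driver [([0.618, -0.193, 0.002], 0.65)]
shaft_clamp [([0.447, -0.061, 0.005], 0.93), ([0.48, 0.236, 0.018], 0.51), ([0.617, 0.257, 0.018], 0.47)]
spanner [([0.48, -0.207, 0.002], 0.68)]
socket_foam [([0.478, 0.238, 0.018], 0.97), ([0.716, -0.391, -0.005], 0.5)]
driver_foam [([0.628, 0.164, 0.021], 0.98)]
clamp_foam [([0.609, 0.44, 0.01
[... 243 characters left out ...]
e_s': 1.1, 'joint_pos': array([-1.28392041e+00,  2.63896082e-01,  1.60395453e+00, -1.92287270e-05,
        1.27370766e+00, -3.68993317e-02]), 'joint_vel': array([-0.00224242,  0.0005443 , -0.0005111 , -0.00082549,  0.0002125 ,
        0.0007256 ]), 'tau': array([-8.44427850e-04, -5.02074194e+01, -3.57268846e+01,  7.28634233e-02,
        1.83915126e-02, -1.29076764e-05]), 'tcp_pos': array([ 0.21474737, -0.63994226,  0.30273296]), 'tcp_rot': array([ 9.86924338e-01,  1.61184215e-01, -6.97898482e-06,  1.81985731e-05]), 'wrist_force': array([ 0.66542142, -0.24423641, -0.6047258 ]), 'wrist_torque': array([-0.03430432,  0.01196772, -0.00675693]), 'finger_force': 0.0, 'opening': 0.08841528811806545}
```

View pics/top0.png

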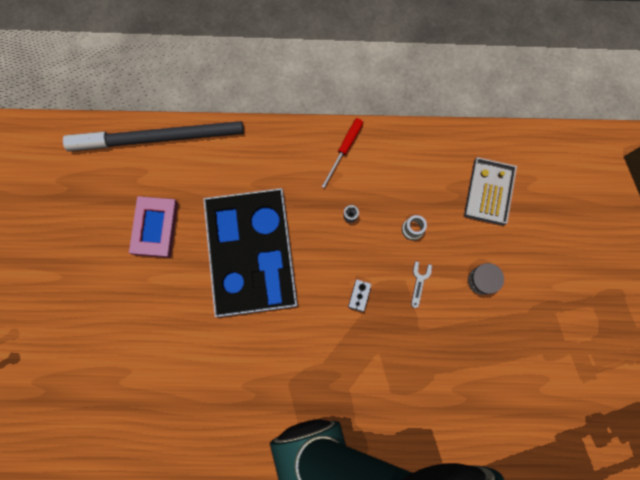

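View pics/side0.png

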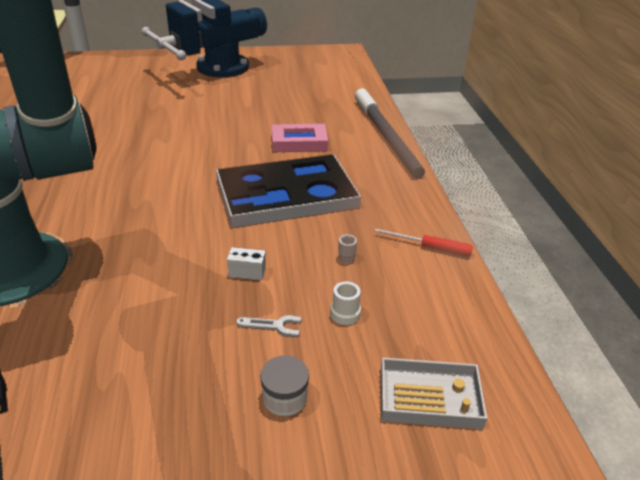

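The top view shows the pink look-alike at (153,227). The tray pockets are clamp (228,226), driver (265,221), socket (234,283) and spanner (270,278), the last with its jaw up. The tools are socket (351,213), driver (414,227), clamp (360,295) and spanner (421,285), jaw up. Next I refine positions and yaw.

```bash
cat >> h.py <<'E'
def pax(pts):
    m=pts.mean(0); w,v=np.linalg.eigh(np.cov((pts-m).T)); d=v[:,1]; d=d*np.sign(d[0]); return m,np.degrees(np.arctan2(d[1],d[0])),np.sqrt(w)
def plane(c,uv,z): return np.array([ray(c,u,v,z)[:2] for u,v in uv])
E
python3 - <<'E'
from h import *
for n in ("top","side"):
    c=vision.camera(n)
    hsv=cv2.cvtColor(c["img"],cv2.COLOR_BGR2HSV)
    b=cv2.inRange(hsv,(105,150,70),(125,255,255))
    k,l,s,ce=cv2.connectedComponentsWithStats(b)
    for i in range(1,k):
        if s[i,4]<100 or s[i,4]>2500: continue
        ys,xs=np.nonzero(l==i); P=plane(c,np.c_[xs,ys],.025)
        r=cv2.minAreaRect((P*1000).astype(np.float32))
        print(n,"blue",ce[i].round(0),s[i,4],np.round(r[0],1),np.round(r[1],1),round(r[2],1),P.mean(0).round(4),round(pax(P)[1],1))
    for t,h in (("socket",.046),("seal_driver",.058),("shaft_clamp",.044),("spanner",.009)):
        for d in vision.trace(t,n)[:1]:
            ys,xs=np.nonzero(d["mask"]); P=plane(c,np.c_[xs,ys],h/2); m,a,w=pax(P)
            r=cv2.minAreaRect((P*1000).astype(np.float32))
            print(n,t,round(d["confidence"],2),m.round(4),round(a,1),w.round(4),np.round(r[0],1),np.round(r[1],1),round(r[2],1))
    for t in THINGS[:4]: print([np.round(d["point"],4).tolist() for d in vision.place_of(t,n)[:1]])
    if n=="top":
        q=c["img"][255:320,330:445]; q2=c["img"][180:325,195:305]
        cv2.imwrite("pics/crop.png",np.hstack([cv2.resize(q,None,fx=3.4,fy=3.4)[:,:,:],cv2.resize(q2,(290,221))]))
E
```

```text
top blue [227. 225.] 661 [613.1 252.4] [78.9 50. ] 8.6 [0.613  0.2523] 9.1
top blue [265. 221.] 597 [627.1 161.8] [64.7 67.2] 47.2 [0.6269 0.1616] -69.3
top blue [152. 226.] 542 [608.2 432.6] [43.2 74.3] 86.3 [0.608  0.4326] -3.5
top blue [271. 274.] 964 [489.5 141.2] [127.4  58.3] 8.8 [0.4968 0.1422] 8.4
top blue [233. 282.] 354 [475.2 231.9] [49.8 47.2] 2.6 [0.4752 0.2313] -29.1
top socket 0.69 [ 0.6486 -0.0441] -22.3 [0.0087 0.0109] [648.2 -43.7] [33.8 41.4] 63.6
top seal_driver 0.85 [ 0.6146 -0.1962] -41.4 [0.0141 0.0179] [ 615.4 -196.9] [50.9 63.5] 45.5
top shaft_clamp 0.72 [ 0.4488 -0.0659] -14.9 [0.0107 0.0196] [449.3 -65.6] [38.2 68.9] 76.3
top spanner 0.9 [ 0.4837 -0.2117] -12.8 [0.0099 0.0293] [ 480.  -217.3] [ 41.5 104.5] 87.2
[[0.6509, -0.0429, -0.0017]]
[[0.6209, -0.1964, 0.0015]]
[[0.4543, -0.0629, 0.0006]]
[[0.481, -0.208, 0.0002]]
side blue [310. 169.] 252 [614.8 261.1] [75.9 35.6] 8.9 [0.6145 0.2608] 9.5
side blue [321. 190.] 280 [628.7 169.4] [55.1 53.2] 34.6 [0.6288 0.1695] -7.7
side blue [267. 198.] 476 [495.4 147.3] [121.7  50.8] 18.0 [0.5059 0.1523] 11.4
side socket 0.73 [ 0.6497 -0.037 ] 78.3 [0.0086 0.0225] [649.6 -36.7] [82.8 31.7] 79.0
side seal_driver 0.9 [ 0.6185 -0.1961] 77.0 [0.0134 0.0283] [ 618.3 -193.9] [106.5  50.1] 78.7
side shaft_clamp 0.64 [ 0.4513 -0.0595] -78.7 [0.0199 0.0251] [451.  -58.6] [85.3 78.9] 74.8
side spanner 0.55 [ 0.4859 -0.2063] -12.2 [0.0112 0.0317] [ 481.9 -209. ] [ 47.4 111.5] 83.3
[[0.6512, -0.0419, -0.0003]]
[[0.6184, -0.1948, 0.0027]]
[[0.4502, -0.0602, 0.0002]]
[[0.4748, -0.2083, -0.0003]]
```

View pics/crop.png

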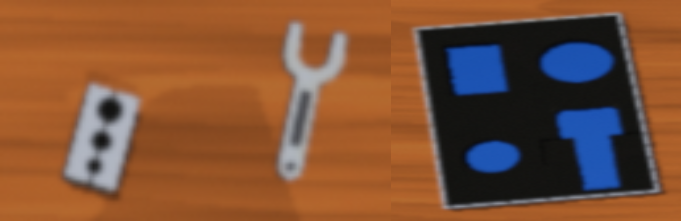

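```bash
cat >> h.py <<'E'
def go(x,y,z,yaw,turn_first=True):
    s=ctrl.read_state(); p=s["tcp_pos"]; r=R.from_quat(s["tcp_rot"]); X=r.as_matrix()[:,0]
    y0=np.degrees(np.arctan2(X[1],X[0])); a=np.radians(yaw if turn_first else y0); d=np.array([x,y,z])-p
    print("t",round(s["time_s"],2),"p",p.round(4),"yaw",round(y0,1),"F",np.round(s["wrist_force"],1),"open",round(s["opening"]*1e3,1),"ff",round(s["finger_force"],1),"tilt",np.degrees(np.arccos(-r.as_matrix()[2,2])).round(2))
    print("turn z",round(y0-yaw,1),"shift",np.round(1e3*np.array([d[0]*np.cos(a)+d[1]*np.sin(a),d[0]*np.sin(a)-d[1]*np.cos(a),-d[2]]),1))
E
python3 -c "
from h import *
go(.480,-.210,.16,-12.8)"
```

```text
t 2.0 p [ 0.2148 -0.6399  0.3027] yaw 18.6 F [-0.3 -0.2  0.1] open 88.2 ff 0.0 tilt 0.0
turn z 31.4 shift [ 163.4 -478.   142.7]
```

Call:
move_arm(increments=[0,0,0,0,0,7.85,70,0,0,0,0,0,7.85,70,0,0,0,0,0,7.85,70,0,0,0,0,0,7.85,70,13,-38,0,0,0,0,70,13,-38,0,0,0,0,70,13,-38,0,0,0,0,70,13,-38,0,0,0,0,70])

```text
time_s: 2.8
tcp_pos: [0.2998, -0.502, 0.3027]
tcp_rot: [0.994, -0.112, 0.0, 0.0]
wrist_force: [0.6, 0.6, -0.3]
opening: 0.0702
finger_force: 0.0
```

Call:
move_arm(increments=[14,-40,0,0,0,0,60,14,-40,0,0,0,0,60,14,-40,10,0,0,0,60,14,-40,20,0,0,0,60,14,-40,20,0,0,0,60,14,-40,30,0,0,0,60,14,-40,30,0,0,0,60,13,-46,33,0,0,0,60])

```text
time_s: 3.6
tcp_pos: [0.4761, -0.2173, 0.1661]
tcp_rot: [0.994, -0.112, 0.001, 0.0]
wrist_force: [0.4, -0.6, 1.0]
opening: 0.0603
finger_force: 0.0
```

```bash
python3 -c "
from h import *
go(.480,-.210,.067,-12.8)"
```

```text
t 3.6 p [ 0.4761 -0.2173  0.1661] yaw -12.9 F [ 0.4 -0.6  1. ] open 60.3 ff 0.0 tilt 0.1
turn z -0.1 shift [ 2.2 -8.  99.1]
```

Call:
move_arm(increments=[0,0,30,0,0,0,55,0,0,30,0,0,0,55,0,0,20,0,0,0,55,0,0,13,0,0,0,55,0,0,0,0,0,0,55], squeeze=25)

```text
time_s: 4.1
tcp_pos: [0.4739, -0.218, 0.0718]
tcp_rot: [0.994, -0.112, -0.002, -0.001]
wrist_force: [-1.4, -0.3, 0.1]
opening: 0.0551
finger_force: 0.0
```

```bash
python3 -c "
from h import *
go(.480,-.210,.067,-12.8)
c=vision.camera('side'); cv2.imwrite('pics/s1.png',cv2.resize(c['img'][200:420,140:360],None,fx=2.5,fy=2.5))"
```

```text
t 4.1 p [ 0.4739 -0.218   0.0718] yaw -12.8 F [-1.4 -0.3  0.1] open 55.1 ff 0.0 tilt 0.21
turn z -0.0 shift [ 4.1 -9.2  4.8]
```

View pics/s1.png

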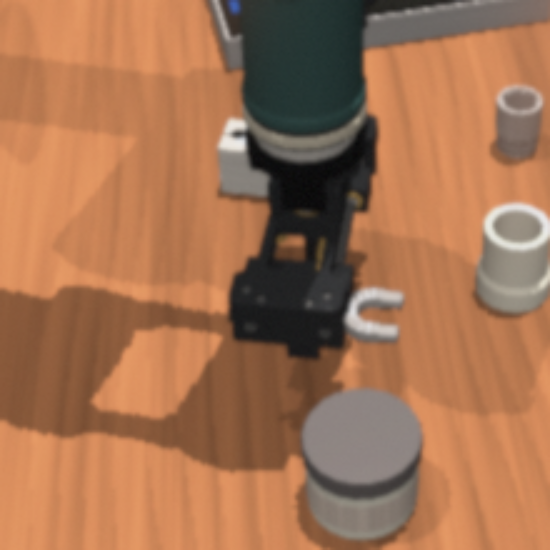

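The gripper straddles the handle, with the jaw visible to its right at about (375,315). I correct the small offset, then close.

Call:
move_arm(increments=[4,-8,2,0,0,0,55,0,0,0,0,0,0,55,0,0,0,0,0,0,55])

```text
time_s: 4.45
tcp_pos: [0.4817, -0.2119, 0.0726]
tcp_rot: [0.994, -0.112, 0.001, 0.0]
wrist_force: [-0.7, -0.7, -0.2]
opening: 0.0551
finger_force: 0.0
```

```bash
python3 -c "
from h import *
go(.480,-.210,.066,-12.8)"
```

```text
t 4.45 p [ 0.4817 -0.2119  0.0726] yaw -12.8 F [-0.7 -0.7 -0.2] open 55.1 ff 0.0 tilt 0.12
turn z -0.0 shift [-2.1 -1.5  6.6]
```

Call:
move_arm(increments=[-1,-1,3,0,0,0,55,0,0,3,0,0,0,55,0,0,0,0,0,0,55,0,0,0,0,0,0,10,0,0,0,0,0,0,10,0,0,0,0,0,0,10,0,0,0,0,0,0,10,0,0,0,0,0,0,10])

```text
time_s: 5.25
tcp_pos: [0.4801, -0.2105, 0.0656]
tcp_rot: [0.994, -0.112, 0.0, -0.0]
wrist_force: [-0.1, -0.2, -0.2]
opening: 0.0174
finger_force: 25.1
```

```bash
python3 -c "
from h import *
go(.480,-.210,.066,-12.8)"
```

```text
t 5.25 p [ 0.4801 -0.2105  0.0656] yaw -12.9 F [-0.1 -0.2 -0.2] open 17.4 ff 25.1 tilt 0.01
turn z -0.1 shift [-0.2 -0.5 -0.4]
```

Call:
move_arm(increments=[0,0,-10,0,0,0,10,0,0,-25,0,0,0,10,0,0,-25,0,0,0,10,0,0,-20,0,0,-7.3,10,0,0,-10,0,0,-7.3,10,0,0,0,0,0,-7.2,10,0,0,0,0,0,0,10,0,0,0,0,0,0,10], squeeze=40)

```text
time_s: 6.05
tcp_pos: [0.4798, -0.2104, 0.1556]
tcp_rot: [0.997, 0.077, -0.0, -0.0]
wrist_force: [0.0, -0.5, -1.8]
opening: 0.0175
finger_force: 40.0
```

```bash
python3 -c "
from h import *
go(.489,.1415,.155,8.9)"
```

```text
t 6.05 p [ 0.4798 -0.2104  0.1556] yaw 8.8 F [ 0.  -0.5 -1.8] open 17.5 ff 40.0 tilt 0.02
turn z -0.1 shift [  63.6 -346.2    0.6]
```

Call:
move_arm(increments=[4,-20,0,0,0,0,10,8,-43,0,0,0,0,10,9,-47,0,0,0,0,10,9,-47,0,0,0,0,10,9,-47,0,0,0,0,10,9,-47,0,0,0,0,10,8,-43,0,0,0,0,10,5,-30,0,0,0,0,10])

```text
time_s: 6.85
tcp_pos: [0.4893, 0.1216, 0.1553]
tcp_rot: [0.997, 0.078, -0.0, -0.0]
wrist_force: [0.7, -0.1, -0.9]
opening: 0.0174
finger_force: 40.0
```

Call:
move_arm(increments=[2,-22,0,0,0,0,10,0,0,0,0,0,0,10,0,0,0,0,0,0,10])

```text
time_s: 7.15
tcp_pos: [0.4879, 0.1412, 0.155]
tcp_rot: [0.997, 0.078, -0.001, 0.0]
wrist_force: [-0.3, -0.1, -1.0]
opening: 0.0169
finger_force: 40.0
```

```bash
python3 -c "
from h import *
go(.489,.1415,.11,8.9)
c=vision.camera('side'); cv2.imwrite('pics/s2.png',cv2.resize(c['img'][100:260,180:400],None,fx=3,fy=3))
c=vision.camera('top'); cv2.imwrite('pics/t2.png',cv2.resize(c['img'][170:330,190:390],None,fx=3,fy=3))"
```

```text
t 7.15 p [0.4879 0.1412 0.155 ] yaw 9.0 F [-0.3 -0.1 -1. ] open 16.9 ff 40.0 tilt 0.08
turn z 0.1 shift [ 1.1 -0.2 45. ]
```

View pics/s2.png

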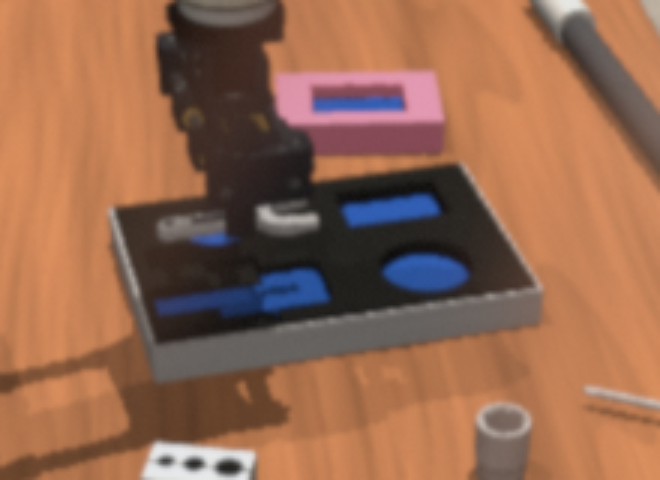

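View pics/t2.png

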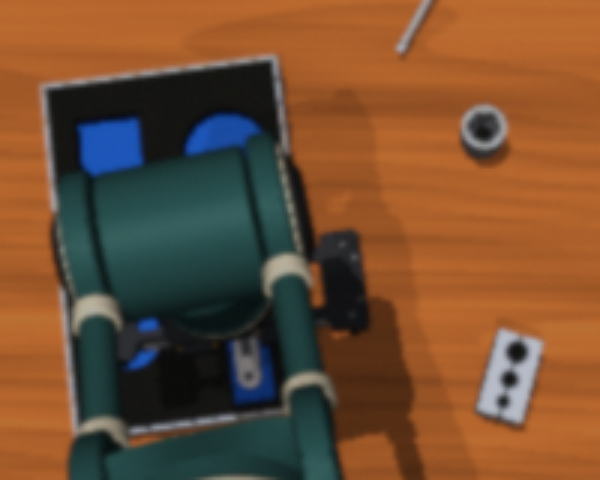

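In the side crop the spanner hangs above the tray, with its handle end at about (160,230) and jaw tip at about (318,220). In the top crop the handle end is at about (248,388), over the pocket's handle slot (235–275). I check the spanner tip positions numerically.

```bash
python3 -c "
from h import *
c=vision.camera('side')
z=.155-.064+.003
for u,v in ((158,224),(318,220),(300,206)): print(ray(c,180+u/3,100+v/3,z).round(4))
print('pocket handle end', ray(c,180+155/3,100+298/3,.032),ray(c,180+158/3,100+315/3,.023))
c=vision.camera('top'); print(ray(c,190+248/3,170+388/3,z).round(4))
a=np.radians(8.9); 
for x in(-56,55): print('expected tcp-based', x, .4879+x/1e3*np.cos(a), .1412+x/1e3*np.sin(a))"
```

```text
[0.4353 0.1435 0.094 ]
[0.5468 0.1375 0.094 ]
[0.536  0.1576 0.094 ]
pocket handle end [0.42953684 0.14365186 0.032     ] [0.43089873 0.13502303 0.023     ]
[0.4319 0.1309 0.094 ]
expected tcp-based -56 0.4325742475169142 0.13253621836722979
expected tcp-based 55 0.5422377926173164 0.14970907124647073
```

Call:
move_arm(increments=[1,0,15,0,0,0,10,0,0,20,0,0,0,10,0,0,15,0,0,0,10,0,0,5,0,0,0,10,0,0,3,0,0,0,10,0,0,2,0,0,0,10,0,0,0,0,0,0,10])

```text
time_s: 8.05
tcp_pos: [0.4899, 0.1411, 0.096]
tcp_rot: [0.997, 0.078, 0.0, -0.0]
wrist_force: [-0.0, -0.1, -1.3]
opening: 0.0172
finger_force: 40.0
```

```bash
python3 -c "
from h import *
go(.489,.1415,.0886,8.9)"
```

```text
t 8.05 p [0.4899 0.1411 0.096 ] yaw 8.9 F [-0.  -0.1 -1.3] open 17.2 ff 40.0 tilt 0.05
turn z 0.0 shift [-0.8 -0.5  7.4]
```

Call:
move_arm(increments=[0,0,2,0,0,0,10,0,0,2,0,0,0,10,0,0,2,0,0,0,10,0,0,0,0,0,0,10])

```text
time_s: 8.45
tcp_pos: [0.4895, 0.1413, 0.0896]
tcp_rot: [0.997, 0.078, 0.0, -0.0]
wrist_force: [-0.2, 0.3, -1.7]
opening: 0.0174
finger_force: 40.0
```

Call:
move_arm(increments=[0,0,1,0,0,0,10,0,0,1,0,0,0,10,0,0,0,0,0,0,10])

```text
time_s: 8.75
tcp_pos: [0.4896, 0.1414, 0.0895]
tcp_rot: [0.997, 0.078, -0.0, 0.0]
wrist_force: [-6.0, -2.4, 15.1]
opening: 0.0173
finger_force: 40.0
```

Call:
move_arm(increments=[0,0,-1,0,0,0,17,0,0,0,0,0,0,25,0,0,0,0,0,0,36,0,0,0,0,0,0,40,0,0,-5,0,0,0,40,0,0,-20,0,0,0,40,0,0,-30,0,0,0,45,0,0,-40,0,0,0,60])

```text
time_s: 9.55
tcp_pos: [0.4879, 0.1408, 0.1828]
tcp_rot: [0.997, 0.078, -0.002, 0.0]
wrist_force: [0.1, 0.3, -0.4]
opening: 0.051
finger_force: 0.0
```

```bash
python3 -c "
from h import *
go(.451,-.062,.18,-13.5)
c=vision.camera('side'); cv2.imwrite('pics/s3.png',cv2.resize(c['img'][140:240,200:370],None,fx=4,fy=4))
for n in ('side','top'):
  c=vision.camera(n)
  for t in ('spanner','shaft_clamp'): print(n,t,[(d['point'],d['confidence']) for d in vision.place_of(t,n)[:1]])"
```

```text
t 9.55 p [0.4879 0.1408 0.1828] yaw 8.9 F [ 0.1  0.3 -0.4] open 51.0 ff 0.0 tilt 0.26
turn z 22.4 shift [ 11.5 205.9   2.8]
side spanner [([0.4885, 0.1415, 0.0246], 0.72)]
side shaft_clamp [([0.4483, -0.062, 0.0017], 0.98)]
top spanner []
top shaft_clamp [([0.4509, -0.0623, 0.0012], 0.97)]
```

View pics/s3.png

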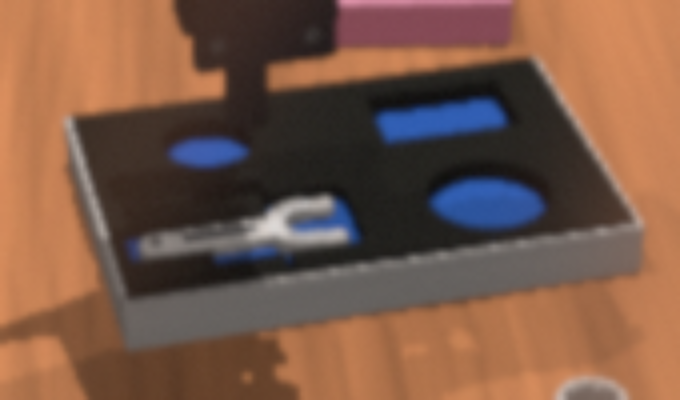

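The spanner lies in its pocket, with its handle end at (140,245) and jaw at (345,220). Next is the clamp.

Call:
move_arm(increments=[0,0,0,0,0,7.5,70,0,10,0,0,0,7.5,70,1,25,0,0,0,7.4,70,2,40,0,0,0,0,70,3,45,0,0,0,0,70,3,45,0,0,0,0,70,1,28,0,0,0,0,70,1,13,0,0,0,0,70])

```text
time_s: 10.7
tcp_pos: [0.4564, -0.0641, 0.1819]
tcp_rot: [0.993, -0.118, -0.002, 0.0]
wrist_force: [0.4, 0.2, 0.2]
opening: 0.0698
finger_force: 0.0
```

Call:
move_arm(increments=[0,0,0,0,0,0,70,0,0,0,0,0,0,70])

```text
time_s: 10.9
tcp_pos: [0.4578, -0.0618, 0.1829]
tcp_rot: [0.993, -0.117, -0.001, -0.0]
wrist_force: [0.9, 0.7, -0.7]
opening: 0.0702
finger_force: 0.0
```

```bash
python3 -c "
from h import *
go(.450,-.062,.082,-13.7)"
```

```text
t 10.9 p [ 0.4578 -0.0618  0.1829] yaw -13.5 F [ 0.9  0.7 -0.7] open 70.2 ff 0.0 tilt 0.08
turn z 0.2 shift [ -7.6   2.1 100.9]
```

Call:
move_arm(increments=[-4,1,25,0,0,0,70,-4,1,35,0,0,0,70,0,0,25,0,0,0,70,0,0,14,0,0,0,70,0,0,1,0,0,0,70,0,0,0,0,0,0,70])

```text
time_s: 11.5
tcp_pos: [0.4499, -0.0614, 0.0834]
tcp_rot: [0.993, -0.116, -0.0, -0.0]
wrist_force: [0.1, -0.3, 0.5]
opening: 0.0701
finger_force: 0.0
```

```bash
python3 -c "
from h import *
go(.450,-.062,.082,-13.7)"
```

```text
t 11.5 p [ 0.4499 -0.0614  0.0834] yaw -13.4 F [ 0.1 -0.3  0.5] open 70.1 ff 0.0 tilt 0.05
turn z 0.3 shift [0.3 0.6 1.4]
```

Call:
move_arm(increments=[0,0,1,0,0,0,70,0,0,0,0,0,0,45,0,0,0,0,0,0,36,0,0,0,0,0,0,20,0,0,0,0,0,0,20,0,0,0,0,0,0,20,0,0,0,0,0,0,20])

```text
time_s: 12.2
tcp_pos: [0.4499, -0.0627, 0.0828]
tcp_rot: [0.993, -0.117, 0.0, 0.0]
wrist_force: [-0.8, -1.5, 2.5]
opening: 0.0355
finger_force: 39.8
```

Call:
move_arm(increments=[0,0,-10,0,0,0,20,0,0,-30,0,0,0,20,0,0,-35,0,0,0,20,0,0,-25,0,0,-7.4,20,0,0,-20,0,0,-7.4,20,0,0,0,0,0,-7.5,20,0,0,0,0,0,0,20,0,0,0,0,0,0,20])

```text
time_s: 13.0
tcp_pos: [0.4489, -0.0622, 0.202]
tcp_rot: [0.997, 0.076, -0.001, -0.0]
wrist_force: [-1.4, 0.6, -2.7]
opening: 0.0362
finger_force: 39.8
```

```bash
python3 -c "
from h import *
go(.613,.2535,.18,8.9)"
```

```text
t 13.0 p [ 0.4489 -0.0622  0.202 ] yaw 8.7 F [-1.4  0.6 -2.7] open 36.2 ff 39.8 tilt 0.09
turn z -0.2 shift [ 210.9 -286.6   22. ]
```

Call:
move_arm(increments=[12,-15,0,0,0,0,20,26,-36,0,0,0,0,20,29,-40,0,0,0,0,20,29,-40,0,0,0,0,20,29,-40,0,0,0,0,20,29,-40,0,0,0,0,20,28,-38,0,0,0,0,20,17,-22,0,0,0,0,20])

```text
time_s: 13.8
tcp_pos: [0.6051, 0.2391, 0.2009]
tcp_rot: [0.997, 0.077, -0.001, -0.0]
wrist_force: [0.5, -0.7, -3.4]
opening: 0.0355
finger_force: 39.8
```

Call:
move_arm(increments=[11,-15,0,0,0,0,20,0,0,0,0,0,0,20,0,0,0,0,0,0,20])

```text
time_s: 14.1
tcp_pos: [0.6123, 0.2522, 0.2008]
tcp_rot: [0.997, 0.077, -0.002, 0.001]
wrist_force: [0.2, -0.3, -3.2]
opening: 0.0359
finger_force: 39.8
```

```bash
python3 -c "
from h import *
go(.613,.2535,.1018,8.9)
for n in ('side','top'):
  c=vision.camera(n); print(n,[(d['point'],d['confidence']) for d in vision.place_of('shaft_clamp',n)[:2]])"
```

```text
t 14.1 p [0.6123 0.2522 0.2008] yaw 8.8 F [ 0.2 -0.3 -3.2] open 35.9 ff 39.8 tilt 0.2
turn z -0.1 shift [ 0.9 -1.2 99. ]
side [([0.6082, 0.2539, 0.1197], 0.87)]
top []
```

Call:
move_arm(increments=[2,-1,20,0,0,0,20,0,0,25,0,0,0,20,0,0,20,0,0,0,20,0,0,12,0,0,0,20,0,0,6,0,0,0,20,0,0,4,0,0,0,20,0,0,2,0,0,0,20,0,0,0,0,0,0,20])

```text
time_s: 15.1
tcp_pos: [0.6155, 0.2539, 0.1143]
tcp_rot: [0.997, 0.077, 0.001, -0.0]
wrist_force: [0.7, 0.1, -2.5]
opening: 0.0359
finger_force: 39.8
```

Call:
move_arm(increments=[0,0,2,0,0,0,20,0,0,2,0,0,0,20,0,0,2,0,0,0,20,0,0,0,0,0,0,20])

```text
time_s: 15.5
tcp_pos: [0.6148, 0.2537, 0.1072]
tcp_rot: [0.997, 0.077, -0.0, 0.0]
wrist_force: [0.4, -0.9, -3.4]
opening: 0.0358
finger_force: 39.8
```

Inside the pocket already, with no contact; continuing down.

Call:
move_arm(increments=[0,0,2,0,0,0,20,0,0,2,0,0,0,20,0,0,1,0,0,0,20,0,0,0,0,0,0,20])

```text
time_s: 15.9
tcp_pos: [0.6148, 0.2537, 0.1022]
tcp_rot: [0.997, 0.077, -0.0, 0.0]
wrist_force: [0.5, -0.6, -3.1]
opening: 0.0357
finger_force: 39.8
```

Call:
move_arm(increments=[0,0,1,0,0,0,20,0,0,0,0,0,0,20])

```text
time_s: 16.1
tcp_pos: [0.6151, 0.2538, 0.1019]
tcp_rot: [0.997, 0.077, 0.0, -0.0]
wrist_force: [-1.2, -0.6, -1.1]
opening: 0.0356
finger_force: 39.8
```

Call:
move_arm(increments=[0,0,0.5,0,0,0,36,0,0,0,0,0,0,40,0,0,0,0,0,0,48,0,0,0,0,0,0,52,0,0,-10,0,0,0,52,0,0,-30,0,0,0,52,0,0,-40,0,0,0,60,0,0,-20,0,0,0,70])

```text
time_s: 16.9
tcp_pos: [0.6167, 0.2544, 0.2056]
tcp_rot: [0.997, 0.077, 0.003, -0.001]
wrist_force: [-0.3, 0.1, 0.2]
opening: 0.0658
finger_force: 0.0
```

```bash
python3 -c "
from h import *
for n in ('side','top'):
  c=vision.camera(n)
  for t in THINGS[:4]: print(n,t,[(np.round(d['point'],4).tolist(),round(d['confidence'],2)) for d in vision.place_of(t,n)[:1]])
go(.6505,-.0425,.2,8.8)"
```

```text
side socket [([0.6503, -0.0404, 0.0], 0.77)]
side seal_driver [([0.6204, -0.1951, 0.0027], 0.71)]
side shaft_clamp [([0.6139, 0.2569, 0.018], 0.71)]
side spanner [([0.4867, 0.1447, 0.026], 0.75)]
top socket [([0.6477, -0.0419, -0.0025], 0.47)]
top seal_driver [([0.6223, -0.1966, -0.0003], 0.95)]
top shaft_clamp [([0.6154, 0.2606, 0.0198], 0.72)]
top spanner [([0.4887, 0.1387, 0.0234], 0.6)]
t 17.4 p [0.6142 0.2535 0.1992] yaw 8.9 F [-0.3 -0.8  0.1] open 69.8 ff 0.0 tilt 0.17
turn z 0.1 shift [ -9.4 298.   -0.8]
```

Call:
move_arm(increments=[0,20,0,0,0,0,70,-1,40,0,0,0,0,70,-2,45,0,0,0,0,70,-2,45,0,0,0,0,70,-2,45,0,0,0,0,70,-2,43,0,0,0,0,70,0,35,0,0,0,0,70,0,20,0,0,0,0,70])

```text
time_s: 18.2
tcp_pos: [0.651, -0.0411, 0.2008]
tcp_rot: [0.997, 0.076, -0.0, 0.0]
wrist_force: [0.3, 0.1, -0.2]
opening: 0.0698
finger_force: 0.0
```

Call:
move_arm(increments=[0,5,25,0,0,0,70,0,0,25,0,0,0,70,0,0,0,0,0,0,70,0,0,0,0,0,0,70])

```text
time_s: 18.6
tcp_pos: [0.6514, -0.042, 0.1504]
tcp_rot: [0.997, 0.077, -0.001, -0.0]
wrist_force: [0.5, 0.7, 0.1]
opening: 0.0701
finger_force: 0.0
```

```bash
python3 -c "
from h import *
go(.6503,-.042,.083,8.8)"
```

```text
t 18.6 p [ 0.6514 -0.042   0.1504] yaw 8.9 F [0.5 0.7 0.1] open 70.1 ff 0.0 tilt 0.12
turn z 0.1 shift [-1.1 -0.2 67.4]
```

Call:
move_arm(increments=[-1,0,20,0,0,0,70,0,0,25,0,0,0,70,0,0,15,0,0,0,70,0,0,7,0,0,0,60,0,0,0,0,0,0,50,0,0,0,0,0,0,38,0,0,0,0,0,0,20,0,0,0,0,0,0,20])

```text
time_s: 19.4
tcp_pos: [0.652, -0.0423, 0.0854]
tcp_rot: [0.997, 0.077, 0.001, 0.0]
wrist_force: [0.5, 0.7, 1.7]
opening: 0.0348
finger_force: 40.0
```

Call:
move_arm(increments=[0,0,0,0,0,0,20,0,0,0,0,0,0,20,0,0,0,0,0,0,20])

```text
time_s: 19.7
tcp_pos: [0.652, -0.0423, 0.0854]
tcp_rot: [0.997, 0.077, 0.001, 0.0]
wrist_force: [-0.8, 0.5, 4.5]
opening: 0.035
finger_force: 40.0
```

Call:
move_arm(increments=[0,0,-10,0,0,0,20,0,0,-30,0,0,0,20,0,0,-35,0,0,0,20,0,0,-35,0,0,0,20,0,0,-20,0,0,0,20,0,0,0,0,0,0,20,0,0,0,0,0,0,20])

```text
time_s: 20.4
tcp_pos: [0.6504, -0.0423, 0.2134]
tcp_rot: [0.997, 0.077, -0.0, -0.0]
wrist_force: [0.4, 0.1, -2.1]
opening: 0.0352
finger_force: 40.0
```

```bash
python3 -c "
from h import *
c=vision.camera('side'); print([(d['point'],d['confidence']) for d in vision.place_of('socket','side')[:1]])
go(.475,.2325,.2,8.9)"
```

```text
[([0.651, -0.0424, 0.1273], 0.57)]
t 20.5 p [ 0.6495 -0.0421  0.2114] yaw 8.8 F [-0.6 -0.2 -3.7] open 35.6 ff 40.0 tilt 0.26
turn z -0.1 shift [-129.9 -298.3   11.4]
```

Call:
move_arm(increments=[-8,-18,0,0,0,0,20,-17,-40,0,0,0,0,20,-18,-42,0,0,0,0,20,-18,-42,0,0,0,0,20,-18,-42,0,0,0,0,20,-18,-42,0,0,0,0,20,-17,-40,0,0,0,0,20,-10,-22,0,0,0,0,20])

```text
time_s: 21.3
tcp_pos: [0.4804, 0.2256, 0.2123]
tcp_rot: [0.997, 0.078, -0.002, -0.0]
wrist_force: [0.5, 0.2, -2.7]
opening: 0.0351
finger_force: 40.0
```

Call:
move_arm(increments=[-5,-10,20,0,0,0,20,0,0,20,0,0,0,20,0,0,0,0,0,0,20,0,0,0,0,0,0,20])

```text
time_s: 21.7
tcp_pos: [0.4763, 0.2323, 0.1728]
tcp_rot: [0.997, 0.077, -0.002, 0.0]
wrist_force: [0.8, -0.2, -2.0]
opening: 0.0348
finger_force: 40.0
```

```bash
python3 -c "
from h import *
go(.475,.2325,.1044,8.9)
c=vision.camera('side'); cv2.imwrite('pics/s4.png',cv2.resize(c['img'][130:240,200:370],None,fx=4,fy=4)); print([(d['point'],d['confidence']) for d in vision.place_of('socket','side')[:1]])"
```

```text
t 21.7 p [0.4763 0.2323 0.1728] yaw 8.9 F [ 0.8 -0.2 -2. ] open 34.8 ff 40.0 tilt 0.19
turn z -0.0 shift [-1.2 -0.4 68.4]
[([0.4756, 0.2326, 0.0892], 0.56)]
```

View pics/s4.png

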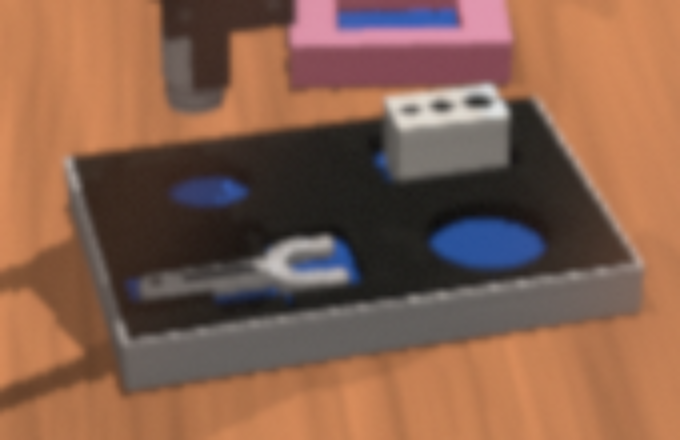

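The clamp is seated at (447,140). The socket hangs above its pocket, its bottom at (195,100) and the pocket at (208,190), and place_of agrees with the target. Lowering it.

Call:
move_arm(increments=[-1,0,15,0,0,0,20,0,0,15,0,0,0,20,0,0,12,0,0,0,20,0,0,8,0,0,0,20,0,0,4,0,0,0,20,0,0,3,0,0,0,20,0,0,2,0,0,0,20,0,0,0,0,0,0,20])

```text
time_s: 22.6
tcp_pos: [0.4769, 0.2323, 0.1151]
tcp_rot: [0.997, 0.077, 0.0, -0.0]
wrist_force: [0.1, -1.8, -2.7]
opening: 0.0351
finger_force: 40.0
```

Call:
move_arm(increments=[0,0,2,0,0,0,20,0,0,2,0,0,0,20,0,0,2,0,0,0,20,0,0,0,0,0,0,20])

```text
time_s: 23.0
tcp_pos: [0.4765, 0.2321, 0.1088]
tcp_rot: [0.997, 0.077, -0.0, 0.0]
wrist_force: [-0.5, -0.2, -3.1]
opening: 0.0347
finger_force: 40.0
```

Call:
move_arm(increments=[0,0,2,0,0,0,20,0,0,1.5,0,0,0,20,0,0,1,0,0,0,20,0,0,0,0,0,0,20])

```text
time_s: 23.4
tcp_pos: [0.4767, 0.2322, 0.1044]
tcp_rot: [0.997, 0.077, -0.0, 0.0]
wrist_force: [0.3, -0.8, -2.2]
opening: 0.0349
finger_force: 40.0
```

Call:
move_arm(increments=[0,0,1,0,0,0,20,0,0,0,0,0,0,20])

```text
time_s: 23.6
tcp_pos: [0.4768, 0.2322, 0.1044]
tcp_rot: [0.997, 0.077, -0.0, 0.0]
wrist_force: [-2.9, -1.4, 4.2]
opening: 0.0353
finger_force: 40.0
```

Call:
move_arm(increments=[0,0,0,0,0,0,36,0,0,0,0,0,0,42,0,0,0,0,0,0,50,0,0,0,0,0,0,56,0,0,-10,0,0,0,56,0,0,-30,0,0,0,60,0,0,-40,0,0,0,70,0,0,-30,0,0,0,80])

```text
time_s: 24.4
tcp_pos: [0.4772, 0.2324, 0.2162]
tcp_rot: [0.997, 0.077, 0.001, -0.0]
wrist_force: [0.5, 0.1, 0.1]
opening: 0.0737
finger_force: 0.0
```

```bash
python3 -c "
from h import *
for n in ('side','top'):
  c=vision.camera(n)
  for t in ('socket','seal_driver'): print(n,t,[(np.round(d['point'],4).tolist(),round(d['confidence'],2)) for d in vision.place_of(t,n)[:1]])
go(.620,-.1955,.21,8.9)"
```

```text
side socket [([0.4776, 0.2331, 0.02], 0.75)]
side seal_driver [([0.617, -0.1967, 0.0013], 0.69)]
top socket [([0.4726, 0.2335, 0.0191], 0.51)]
top seal_driver [([0.6203, -0.1973, 0.0006], 0.66)]
t 24.7 p [0.4759 0.2318 0.2124] yaw 8.9 F [-0.   0.9 -0.9] open 80.1 ff 0.0 tilt 0.12
turn z -0.0 shift [ 76.3 444.5   2.4]
```

Call:
move_arm(increments=[3,20,0,0,0,0,80,7,40,0,0,0,0,80,8,46,0,0,0,0,80,8,46,0,0,0,0,80,8,46,0,0,0,0,80,8,46,0,0,0,0,80,8,46,0,0,0,0,80,8,46,0,0,0,0,80])

```text
time_s: 25.5
tcp_pos: [0.5848, -0.0926, 0.2112]
tcp_rot: [0.997, 0.077, -0.002, -0.001]
wrist_force: [0.3, -0.1, 0.8]
opening: 0.0802
finger_force: 0.0
```

Call:
move_arm(increments=[8,46,0,0,0,0,80,6,38,0,0,0,0,80,4,25,10,0,0,0,80,0,0,25,0,0,0,80,0,0,15,0,0,0,80,0,0,0,0,0,0,80,0,0,0,0,0,0,80])

```text
time_s: 26.2
tcp_pos: [0.6194, -0.1949, 0.1622]
tcp_rot: [0.997, 0.078, -0.001, -0.001]
wrist_force: [-1.1, -0.0, 0.3]
opening: 0.0799
finger_force: 0.0
```

```bash
python3 -c "
from h import *
go(.6195,-.196,.089,8.9)"
```

```text
t 26.2 p [ 0.6194 -0.1949  0.1622] yaw 8.9 F [-1.1 -0.   0.3] open 79.9 ff 0.0 tilt 0.17
turn z -0.0 shift [-0.1  1.1 73.2]
```

Call:
move_arm(increments=[0,1,20,0,0,0,80,0,0,25,0,0,0,80,0,0,18,0,0,0,80,0,0,10,0,0,0,80,0,0,0,0,0,0,70,0,0,0,0,0,0,56,0,0,0,0,0,0,46,0,0,0,0,0,0,30], squeeze=35)

```text
time_s: 27.0
tcp_pos: [0.6214, -0.1971, 0.092]
tcp_rot: [0.997, 0.077, 0.001, 0.001]
wrist_force: [0.3, -0.1, -0.5]
opening: 0.0502
finger_force: 0.0
```

Call:
move_arm(increments=[0,0,0,0,0,0,30,0,0,0,0,0,0,30,0,0,0,0,0,0,30])

```text
time_s: 27.3
tcp_pos: [0.6212, -0.1969, 0.0918]
tcp_rot: [0.997, 0.077, 0.001, 0.0]
wrist_force: [-0.2, 0.5, 5.7]
opening: 0.0451
finger_force: 34.9
```

Call:
move_arm(increments=[0,0,-10,0,0,0,30,0,0,-30,0,0,0,30,0,0,-35,0,0,0,30,0,0,-35,0,0,0,30,0,0,-20,0,0,0,30,0,0,0,0,0,0,30,0,0,0,0,0,0,30])

```text
time_s: 28.0
tcp_pos: [0.6201, -0.1967, 0.2202]
tcp_rot: [0.997, 0.077, -0.0, -0.0]
wrist_force: [-0.2, 0.2, -3.0]
opening: 0.0454
finger_force: 34.9
```

```bash
python3 -c "
from h import *
c=vision.camera('side'); print([(d['point'],d['confidence']) for d in vision.place_of('seal_driver','side')[:1]])
go(.627,.163,.2,8.9)"
```

```text
[([0.6143, -0.1961, 0.1317], 0.79)]
t 28.1 p [ 0.6191 -0.1964  0.2181] yaw 8.8 F [-0.2  0.5 -2.6] open 45.3 ff 34.9 tilt 0.23
turn z -0.1 shift [  63.4 -353.9   18.1]
```

Call:
move_arm(increments=[4,-20,0,0,0,0,30,8,-42,0,0,0,0,30,8,-46,0,0,0,0,30,8,-46,0,0,0,0,30,8,-46,0,0,0,0,30,8,-46,0,0,0,0,30,8,-46,0,0,0,0,30,6,-32,0,0,0,0,30])

```text
time_s: 28.9
tcp_pos: [0.6263, 0.135, 0.2179]
tcp_rot: [0.997, 0.078, -0.002, -0.0]
wrist_force: [0.4, 0.1, -1.4]
opening: 0.0453
finger_force: 34.9
```

Call:
move_arm(increments=[6,-30,0,0,0,0,30,0,0,20,0,0,0,30,0,0,20,0,0,0,30,0,0,0,0,0,0,30,0,0,0,0,0,0,30])

```text
time_s: 29.4
tcp_pos: [0.6279, 0.1625, 0.1783]
tcp_rot: [0.997, 0.077, -0.002, 0.0]
wrist_force: [0.3, 0.5, -2.3]
opening: 0.0453
finger_force: 34.9
```

```bash
python3 -c "
from h import *
go(.627,.163,.1108,8.9)
c=vision.camera('side'); cv2.imwrite('pics/s5.png',cv2.resize(c['img'][110:240,200:370],None,fx=4,fy=4)); print([(d['point'],d['confidence']) for d in vision.place_of('seal_driver','side')[:1]])
m=vision.trace('seal_driver','side')[0]['mask']; ys,xs=np.nonzero(m); print(xs.min(),xs.max(),ys.min(),ys.max(),ray(c,(xs[ys>ys.max()-12].min()+xs[ys>ys.max()-12].max())/2,ys.max()-6,.095))
c=vision.camera('top'); print([(d['point'],d['confidence']) for d in vision.place_of('seal_driver','top')[:1]])"
```

```text
t 29.4 p [0.6279 0.1625 0.1783] yaw 8.8 F [ 0.3  0.5 -2.3] open 45.3 ff 34.9 tilt 0.25
turn z -0.1 shift [-0.8 -0.6 67.5]
[([0.6271, 0.1627, 0.0871], 0.69)]
309 333 140 173 [0.62384178 0.15391498 0.095     ]
[]
```

View pics/s5.png

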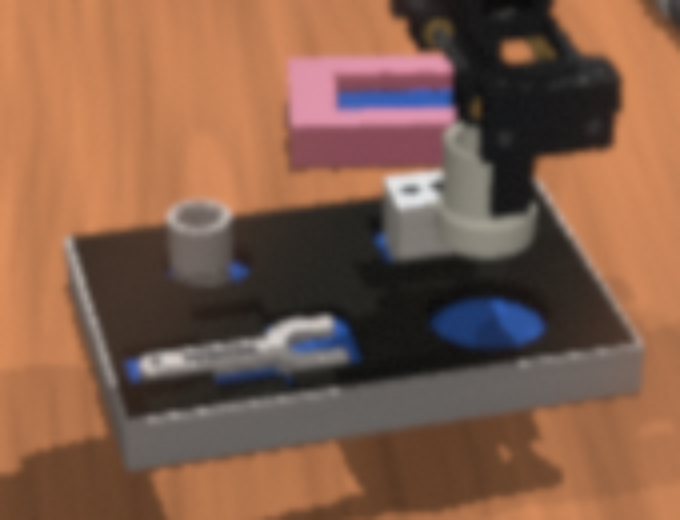

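The socket, spanner and clamp are seated. The driver's flange at (487,230) hangs above its pocket at (488,322), perhaps 3 mm towards −x. I shift +2 mm and lower it.

Call:
move_arm(increments=[1,0,15,0,0,0,30,1,0,15,0,0,0,30,0,0,12,0,0,0,30,0,0,8,0,0,0,30,0,0,4,0,0,0,30,0,0,3,0,0,0,30,0,0,2,0,0,0,30,0,0,0,0,0,0,30])

```text
time_s: 30.45
tcp_pos: [0.6314, 0.1632, 0.1217]
tcp_rot: [0.997, 0.077, 0.0, -0.0]
wrist_force: [0.4, 0.0, -1.7]
opening: 0.0452
finger_force: 34.9
```

Call:
move_arm(increments=[0,0,2,0,0,0,30,0,0,2,0,0,0,30,0,0,2,0,0,0,30,0,0,0,0,0,0,30])

```text
time_s: 30.85
tcp_pos: [0.6309, 0.1631, 0.1152]
tcp_rot: [0.997, 0.077, -0.0, 0.0]
wrist_force: [-0.2, 0.3, -2.0]
opening: 0.0457
finger_force: 34.9
```

Call:
move_arm(increments=[0,0,2,0,0,0,30,0,0,1.5,0,0,0,30,0,0,1,0,0,0,30,0,0,0,0,0,0,30])

```text
time_s: 31.25
tcp_pos: [0.6312, 0.1631, 0.111]
tcp_rot: [0.997, 0.077, -0.0, 0.0]
wrist_force: [-0.0, -0.6, -1.1]
opening: 0.0456
finger_force: 34.9
```

Call:
move_arm(increments=[0,0,1,0,0,0,30,0,0,0,0,0,0,30])

```text
time_s: 31.45
tcp_pos: [0.6313, 0.1632, 0.1108]
tcp_rot: [0.997, 0.077, 0.0, 0.0]
wrist_force: [-2.7, -1.3, 3.6]
opening: 0.0453
finger_force: 34.9
```

Call:
move_arm(increments=[0,0,0,0,0,0,46,0,0,0,0,0,0,52,0,0,0,0,0,0,60,0,0,0,0,0,0,64,0,0,-10,0,0,0,64,0,0,-30,0,0,0,64,0,0,-40,0,0,0,64,0,0,-40,0,0,0,64])

```text
time_s: 32.25
tcp_pos: [0.6308, 0.1631, 0.2312]
tcp_rot: [0.997, 0.077, -0.001, 0.0]
wrist_force: [0.1, -0.3, 0.8]
opening: 0.0641
finger_force: 0.0
```

Call:
move_arm(increments=[0,20,-20,0,0,0,64,0,40,-20,0,0,0,64,0,40,0,0,0,0,64,0,40,0,0,0,0,64,0,40,0,0,0,0,64,0,20,0,0,0,0,64,0,0,0,0,0,0,64,0,0,0,0,0,0,64])

```text
time_s: 33.05
tcp_pos: [0.6619, -0.0341, 0.2702]
tcp_rot: [0.997, 0.077, -0.0, -0.001]
wrist_force: [-0.9, 0.5, 0.8]
opening: 0.0637
finger_force: 0.0
```

```bash
python3 -c "
from h import *
for n in ('side','top'):
  c=vision.camera(n); 
  if n=='top': cv2.imwrite('pics/f.png',cv2.resize(c['img'][180:330,190:310],None,fx=4,fy=4))
  for t in THINGS[:4]+THINGS[8:]: print(n,t,[(np.round(d['point'],4).tolist(),round(d['confidence'],2)) for d in vision.place_of(t,n)[:1]])"
```

```text
side socket [([0.4755, 0.2359, 0.0237], 0.68)]
side seal_driver [([0.6319, 0.1639, 0.019], 0.87)]
side shaft_clamp [([0.6145, 0.2574, 0.0199], 0.83)]
side spanner [([0.4869, 0.1436, 0.0231], 0.93)]
side grease_pot [([0.4912, -0.362, 0.0001], 0.98)]
side parts_dish []
top socket [([0.6168, 0.2584, 0.0161], 0.72)]
top seal_driver [([0.6278, 0.1641, 0.0182], 0.75)]
top shaft_clamp [([0.6177, 0.2532, 0.0169], 0.64)]
top spanner [([0.4897, 0.1401, 0.0251], 0.8)]
top grease_pot [([0.4929, -0.3613, 0.0004], 0.65)]
top parts_dish [([0.7133, -0.3872, 0.0016], 0.96)]
```

View pics/f.png

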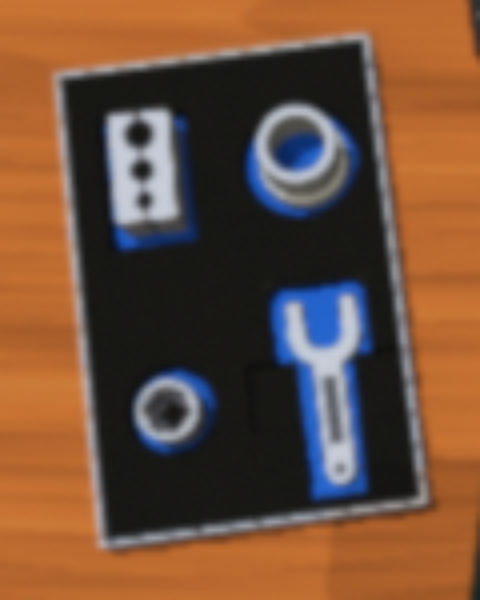

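All four tools sit inside their pockets: clamp (145,170), driver (300,155), socket (168,408) and spanner (330,380). The gripper is clear of the tray, so I hand the job in.

```bash
python3 -c "
from plant import ctrl
print(ctrl.close_job())"
```

```text
the job is handed in; nothing more can be done
None
```

The job is handed in: socket, seal driver, shaft clamp and spanner each rest in their own pocket, released and flat by the last pictures; pot and dish still stand within a few mm of their starting spots, but the hand-in returned no verdict.

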